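# Pack hat-shaped pulleys alternately in a short tray

## Robot

A 7-joint arm with a two-finger parallel gripper is mounted at the origin on the work surface. World frame = base frame: x ahead of the robot, y to its left, z up, the work surface at z = 0. Lengths are in m, angles in rad, forces in N, time in s.
With the tool pointing down it reaches from about 0.4 to 0.85 m from the base axis. Payload 4.5 kg.
Tool frame: the origin (TCP) lies midway between the tips of the shut fingers; the grasp point (between the pads) lies 19 mm behind it; z points along the fingers, y is the direction in which the jaws open and shut (so a half turn about z gives the same grasp; the last joint's range is limited). The gripper opens to 88 mm and grips with 3 to 60 N. Pads are 18 mm wide; open, the fingers measure 123 mm over their backs; the gripper's body (75 mm by 187 mm) begins 45 mm behind the grasp point.
Start: joints at [-1.254, 0.689, -0.195, 1.565, 0.157, 0.902, -0.215], TCP at [0.174, 0.6, 0.239] pointing down, gripper open.
Joint ranges: [-3.01, 3.01], [-0.46, 2.08], [-1.47, 1.51], [0.13, 2.56], [-1, 4.14], [0.04, 2.09], [-2.66, 2.66]. Speed limits (rad/s): [2.57, 2.57, 3.14, 3.14, 3.14, 3.14, 3.14].

## Interface

Orientations are given as a unit quaternion [x, y, z, w].
In Python, from plant import r gives the robot as it stands. The module is installed in compiled form; this text tells all that it offers.
- The arm moves only by the tool carry_out, never from a script. Its argument "commands" is a list of rows, each a list of 6 numbers: the shift along the tool's x, y, z in m, then the turn, a rotation vector about the tool's x, y, z in degrees. In form: [[dx, dy, dz, wx, wy, wz], ...]. A call has 1 to 12 rows; each row is the pose to reach, as a shift and turn from the pose commanded when the call began, along the tool's axes at that moment; what a row does not reach only later rows make up. A row lasts 1/10 s, in which the tool goes at most 50 mm and 8.59 degrees, less where a joint would pass 70% of its speed; a pose out of reach is approached as far as the arm can. A call with a gripper value outside its range is refused whole. "fingers" is the closure in counts, from 0 (fully open) to 255 (shut), set as the call begins (left out, the last holds). The fingers move at their own pace and stop on an object; "grip_force" is the grip in N (left out, the last holds). Time passes only in rows, so rows that repeat a pose let the fingers close. It gives the time, the measured TCP pose, the force and the opening at its end, in the units of the state.
- r.get_state(): the state, without advancing time (a new reading comes with each control period).
- r.snapshot(name): name is "scene" or "top" or "wrist"; returns a dict with "img" (400x640x3 uint8, blue, green, red), "intrinsics" (3x3 intrinsics, pixels), "extrinsics" (4x4, takes a point from camera to world coordinates); the wrist camera has in their place "tool_from_camera" (4x4, takes a point from camera to tool coordinates, whose origin is the TCP and whose axes are the flange's). Camera axes: x right, y down, z forward; pixel columns grow to the right and rows downward; lengths in m; the calibration is good to about 2 mm. A picture is of the moment at which its call begins: read the wrist's pose just before it. There is no depth.
- r.finish_job(): hands the job in, once; it reports no verdict.
Trained networks look in a picture, given as the dict that the camera call returned (one of the last four; its "shot" number tells which), for a name from the list of things; names that differ only in an ending like _2 or _b are one class to them, and where a whole thing is asked for, a point or a joint stands for the part that bears it (a point fixed in the world has none). Each returns a list of dicts, best first, with "p" (0 to 1); they miss things now and then, are a little off and sometimes report something else, mostly with a low value. They report only what shows in the picture. A call takes as long as a camera call. They do not tell look-alikes from the thing itself.
- r.spot_in(picture, label): "xyz" ([x, y, z] in m, in world coordinates, good to about 4 mm: the middle of the surface that is visible of it).
- r.spot_point(picture, label): "xyz" ([x, y, z] in m, in world coordinates, good to about 4 mm: a listed point, or the origin of a listed thing).
The state is a dict: "clock": time; "q": joint angles; "qd": joint speeds; "joint_torque": joint torques, N m; "tool_pos": TCP position; "eef_rot": TCP orientation; "contact_force": force on the tool from outside, world axes, zero at the start; "moment": the same for the moment, N m; "opening": opening from 0.0 (shut) to 1.0 (fully open).
Only numpy, scipy, OpenCV 4.12 (cv2) and the standard library are available. Lean on these libraries where they do the work, as an engineer would, in place of code of your own. Each camera call takes 0.05 s, during which the arm holds its last target.

## Task

Pack the three bare aluminium hat-shaped pulleys tight in the green tray. One already stands at one end, hub up; stand the other hub-up one at the opposite end, then set the hub-down one, still hub down, between them so that its flange lies over theirs and all three stand flat on the tray's floor, tops level. The small wooden and red pulleys are other stock.

Things in the scene. Friction and masses are not known exactly. Their poses are not given: they have to be found in the camera images.
- tray: Green open tray, fixed; inside 80 (own x) by 182 mm (own y), floor 6 mm thick, walls 6 mm thick with tops 16 mm over the bench. Origin: centre of its underside; z up. The row runs along y, the first pulley at the -y end. Put hub-up ones about 55 mm from the middle; the middle one then has 9 mm of room each way. Hold its flange across the row (fingers apart along x): the hubs fill the row.
- first_pulley: Pulley already in the tray, loose, hub up. Bare aluminium, 42 mm tall, about 160 g: flange 64 mm across, 10 mm thick; hub 28 mm across, 32 mm long, on one side. Origin: centre of the flange's underside; own z up. Flange 0 to 10 mm, hub 10 to 42 mm above it. Round: yaw is meaningless.
- hub_up_pulley: Pulley standing hub up on the bench, to be gripped by the hub. Bare aluminium, 42 mm tall, about 160 g: flange 64 mm across, 10 mm thick; hub 28 mm across, 32 mm long, on one side. Origin: centre of the flange's underside; own z up. Flange 0 to 10 mm, hub 10 to 42 mm above it. Round: yaw is meaningless. Not the small wooden one.
- hub_down_pulley: Pulley standing on its hub on the bench, to be gripped across the flange. Bare aluminium, 42 mm tall, about 160 g: flange 64 mm across, 10 mm thick; hub 28 mm across, 32 mm long, on one side. Origin: centre of the hub's end, on which it stands; own z up. Hub 0 to 32 mm, flange 32 to 42 mm above it. Round: yaw is meaningless. Not the lower red one.
Mind the look-alikes: they are no part of the job. What is shaped like the tray but purple or white is not meant. Leave any yellow look-alike of the hub_up_pulley alone.

How it is judged:
At the end, for the whole second after the job is handed in: All three aluminium pulleys rest on the tray floor (within 5 mm), hubs as they began (tilt under 10 degrees): first and hub-up ones at opposite ends (25-65 mm from the middle along the row, 15 mm across), hub-down one between (20 mm along, 27 mm across) (x of first_pulley in the frame of tray between -0.015 and 0.015 m and z of each of first_pulley, hub_up_pulley, hub_down_pulley in the frame of tray below 0.011 m and angle between each of first_pulley, hub_up_pulley, hub_down_pulley's own z axis and vertical below 0.17 rad and linear speed of each of first_pulley, hub_up_pulley, hub_down_pulley below 0.02 m/s and y of first_pulley in the frame of tray between -0.065 and -0.025 m and x of hub_up_pulley in the frame of tray between -0.015 and 0.015 m and y of hub_up_pulley in the frame of tray between 0.025 and 0.065 m and x of hub_down_pulley in the frame of tray between -0.027 and 0.027 m and y of hub_down_pulley in the frame of tray between -0.02 and 0.02 m); the robot touches nothing.
It also fails if it takes over 56 s, if anything falls off the work surface, if the arm or the gripper's body presses on something with over 40 N, if the wrist force passes 120 N, or if a joint passes its speed limit or range.

## Working session

There is one attempt and no reset: what is moved stays moved. The work goes in short steps, Python scripts to look and compute and a tool call to move; the robot and the scene stay as the last step left them, time stands still between calls to the robot, and variables do not carry over. Pictures are saved under pics/ and viewed, and the job is handed in when it is done.

Besides the shell and the picture viewer there is one more tool, called after "Request:" in YAML: its name, and indented under it one key for each argument. carry_out: Moves the arm, as the interface text tells. Its arguments: {"type":"object","properties":{"commands":{"type":"array","items":{"type":"array","items":{"type":"number"}}},"fingers":{"type":"number"},"grip_force":{"type":"number"}},"required":["commands"]}

```bash
mkdir -p pics; cat > h.py <<'E'
import numpy as np, cv2
from plant import r
from scipy.spatial.transform import Rotation as R
def snap(n,f):
    s=r.snapshot(n); cv2.imwrite('pics/'+f,s['img']); return s
def proj(s,p):
    E=np.linalg.inv(s['extrinsics']); c=E[:3,:3]@np.array(p)+E[:3,3]; k=s['intrinsics']@c; return (k[:2]/k[2])
def ray(s,px,z,E=None):
    E=s['extrinsics'] if E is None else E
    d=E[:3,:3]@np.linalg.inv(s['intrinsics'])@np.array([px[0],px[1],1.]); o=E[:3,3]
    return o+d*(z-o[2])/d[2]
E
python3 - <<'E'
from h import *
st=r.get_state(); print(st)
for n in ['top','scene']:
    s=snap(n,n+'0.png'); print(n,s['extrinsics'].round(3).tolist())
    for l in ['tray','first_pulley','hub_up_pulley','hub_down_pulley']:
        for d in r.spot_point(s,l): print(l,np.round(d['xyz'],3),round(d['p'],2),proj(s,d['xyz']).round() )
E
```

```text
{'clock': 0.0, 'q': array([-1.25417847,  0.68995137, -0.19453255,  1.56635417,  0.15732485,
        0.9024722 , -0.21509463]), 'qd': array([ 0.00015458,  0.00157123, -0.00162908, -0.00115337,  0.00195375,
       -0.00153903,  0.00099247]), 'joint_torque': array([-4.05141282e-05, -5.27558577e+01, -1.26726609e+00, -1.53433031e+01,
       -5.26997913e-02,  6.54693649e-03,  1.65887905e-04]), 'tool_pos': array([0.17428199, 0.59955603, 0.23792815]), 'eef_rot': array([ 1.40878285e-01,  9.90026519e-01, -8.92996285e-04, -5.75285199e-05]), 'contact_force': array([-1.10840636,  0.46051199, -0.89530421]), 'moment': array([ 0.0354754 ,  0.04655633, -0.05143895]), 'opening': 0.994624775034922}
top [[0.017, -0.99, 0.141, 0.303], [-0.999, -0.021, -0.032, 0.036], [0.035, -0.141, -0.989, 1.064], [0.0, 0.0, 0.0, 1.0]]
tray [0.578 0.048 0.001] 0.96 [304. 157.]
tray [0.181 0.311 0.002] 0.94 [186. 322.]
tray [0.341 0.078 0.   ] 0.75 [289. 254.]
first_pulley [0.618 0.091 0.01 ] 0.89 [287. 140.]
hub_up_pulley [ 0.616  0.288 -0.004] 0.93 [207. 140.]
hub_up_pulley [ 0.711  0.222 -0.002] 0.82 [235. 104.]
hub_down_pulley [ 0.431 -0.257  0.001] 0.92 [428. 219.]
scene [[-0.131, 0.707, -0.695, 1.078], [0.991, 0.083, -0.103, 0.097], [-0.015, -0.702, -0.712, 0.69], [0.0, 0.0, 0.0, 1.0]]
tray [ 0.578  0.047 -0.   ] 0.84 [329. 257.]
tray [0.619 0.089 0.007] 0.66 [345. 271.]
tray [0.178 0.309 0.001] 0.6 [429. 158.]
tray [0.337 0.076 0.004] 0.56 [349. 187.]
first_pulley [0.615 0.092 0.007] 0.84 [347. 270.]
hub_up_pulley [ 0.708  0.216 -0.001] 0.8 [404. 317.]
hub_up_pulley [ 0.612  0.286 -0.003] 0.58 [434. 280.]
hub_down_pulley [ 0.434 -0.256  0.002] 0.83 [223. 202.]
```

View pics/top0.png

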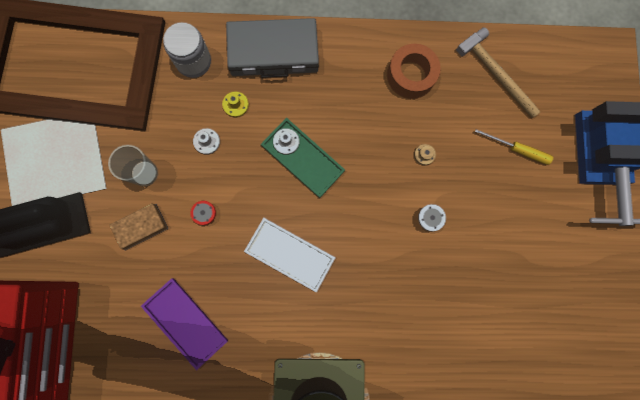

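View pics/scene0.png

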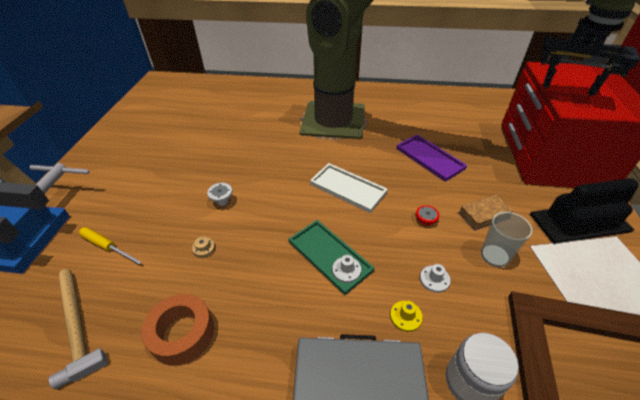

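The top view shows the green tray at about (303,157), with the first pulley in it at (286,140). The bare hub-up pulley is at (206,140), with the yellow look-alike at (235,103). The bare hub-down pulley is at (432,217), the red one at (203,212) and the wooden one at (425,154).

```bash
python3 - <<'E'
from h import *
s=snap('top','top1.png'); im=s['img']
hsv=cv2.cvtColor(im,cv2.COLOR_BGR2HSV)
m=cv2.inRange(hsv,(60,80,30),(90,255,255)); m[:100]=0;m[220:]=0;m[:,:240]=0;m[:,370:]=0
pts=np.argwhere(m)[:,::-1]
w=np.array([ray(s,p,0.012)[:2] for p in pts],np.float32)
rect=cv2.minAreaRect(w);print(rect); print(cv2.boxPoints(rect))
b=cv2.resize(im[70:250,180:460],None,fx=2.8,fy=2.8,interpolation=cv2.INTER_CUBIC);cv2.imwrite('pics/z1.png',b)
w_=r.snapshot('wrist');print(w_['tool_from_camera'].round(4).tolist(),w_['intrinsics'].tolist())
E
```

```text
((0.5758333206176758, 0.050902970135211945), (0.19249406456947327, 0.09129323810338974), 49.07161331176758)
[[ 0.47829306  0.00808934]
 [ 0.5472678  -0.05171824]
 [ 0.6733736   0.0937166 ]
 [ 0.60439885  0.15352419]]
[[0.0001, -0.964, -0.2661, 0.0681], [1.0, 0.0, 0.0002, -0.0007], [-0.0002, -0.2661, 0.964, -0.1476], [0.0, 0.0, 0.0, 1.0]] [[334.45674556034845, 0.0, 321.6523132951918], [0.0, 334.45674556034845, 198.70085155950747], [0.0, 0.0, 1.0]]
```

View pics/z1.png

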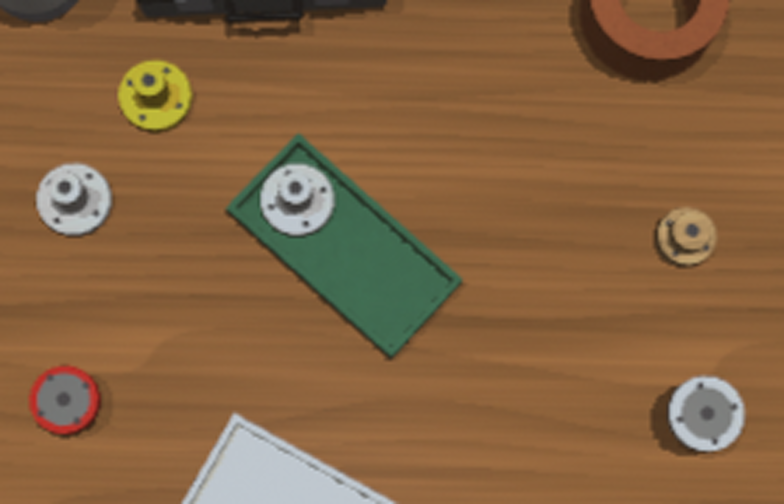

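```bash
cat >> h.py <<'E'
def to(target,yawx=None):
    """target world TCP, yawx = world angle of tool x in deg (tool down)"""
    st=r.get_state(); Rc=R.from_quat(st['eef_rot']); d=Rc.inv().apply(np.array(target)-st['tool_pos'])
    out=[d.round(4)]
    if yawx is not None:
        a=np.radians(yawx); c,s=np.cos(a),np.sin(a)
        Rt=R.from_matrix(np.array([[c,s,0],[s,-c,0],[0,0,-1.]]))
        out.append(np.degrees((Rc.inv()*Rt).as_rotvec()).round(2))
    print('t',st['clock'],'pos',st['tool_pos'].round(4),'F',st['contact_force'].round(1),'open',round(st['opening'],3),'cmd',*out)
E
python3 -c "
from h import *
to([.57,.25,.22],49)"
```

```text
t 0.6 pos [0.1744 0.6002 0.2388] F [ 0.5 -0.7  0.4] open 1.002 cmd [-0.4776 -0.2259  0.0187] [  0.   -0.  114.8]
```

Request:
carry_out:
  commands:
    - [-0.51,-0.178,0.038,0,0,115]
    - [-0.51,-0.178,0.038,0,0,115]
    - [-0.51,-0.178,0.038,0,0,115]
    - [-0.51,-0.178,0.038,0,0,115]
    - [-0.51,-0.178,0.038,0,0,115]
    - [-0.51,-0.178,0.038,0,0,115]
    - [-0.51,-0.178,0.038,0,0,115]
    - [-0.51,-0.178,0.038,0,0,115]
    - [-0.51,-0.178,0.038,0,0,115]
    - [-0.51,-0.178,0.038,0,0,115]
    - [-0.51,-0.178,0.038,0,0,115]
    - [-0.51,-0.178,0.038,0,0,115]
  fingers: 0
  grip_force: 30

```text
clock: 1.8
tool_pos: [0.6202, 0.2791, 0.2006]
eef_rot: [0.867, 0.498, 0.001, 0.003]
contact_force: [0.0, 0.1, -0.5]
opening: 0.999
```

```bash
python3 -c "
from h import *
to([.614,.287,.2],49)"
```

```text
t 1.8 pos [0.6202 0.2791 0.2006] F [ 0.   0.1 -0.5] open 0.999 cmd [ 0.0037 -0.0093  0.0005] [ 0.38  0.07 10.76]
```

Request:
carry_out:
  commands:
    - [0.004,-0.009,0,0,0,10.8]
    - [0.004,-0.009,0,0,0,10.8]
    - [0.004,-0.009,0,0,0,10.8]
    - [0.004,-0.009,0,0,0,10.8]

```text
clock: 2.2
tool_pos: [0.6086, 0.2948, 0.2007]
eef_rot: [0.907, 0.422, -0.0, 0.0]
contact_force: [0.8, -0.5, -0.4]
opening: 1.0
```

```bash
cat >> h.py <<'E'
def wsnap(f):
    st=r.get_state(); s=r.snapshot('wrist'); T=np.eye(4);T[:3,:3]=R.from_quat(st['eef_rot']).as_matrix();T[:3,3]=st['tool_pos']
    E=T@s['tool_from_camera']; im=s['img'].copy(); cv2.imwrite('pics/'+f,im); return s,E
E
python3 - <<'E'
from h import *
to([.614,.287,.2],49)
s,E=wsnap('w1.png')
for d in r.spot_point(s,'hub_up_pulley'): print(d)
for d in r.spot_point(s,'tray'): print(d)
s2=dict(s);s2['extrinsics']=E
print(proj(s2,[.614,.287,0]))
E
```

```text
t 2.2 pos [0.6086 0.2948 0.2007] F [ 0.8 -0.5 -0.4] open 1.0 cmd [-0.0025  0.0092  0.0007] [0.   0.   0.93]
{'xyz': [0.6113, 0.2862, -0.0019], 'p': 0.83}
{'xyz': [0.7081, 0.221, 0.0027], 'p': 0.72}
{'xyz': [0.5756, 0.0479, -0.0021], 'p': 0.59}
[329.93209563 175.02130454]
```

View pics/w1.png

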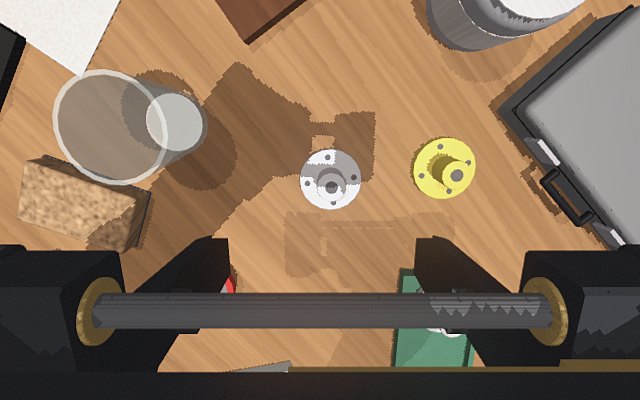

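The wrist view shows the bare hub-up pulley, flange centre about (330,179) and hub top about (332,187). The yellow one is at (444,168) and is clear of it.

```bash
python3 - <<'E'
from h import *
s,E=wsnap('w2.png')
print(ray(s,(330.5,179.5),.008,E),ray(s,(331.5,187),.042,E))
im=s['img'][130:230,280:380];cv2.imwrite('pics/w2z.png',cv2.resize(im,None,fx=6,fy=6,interpolation=cv2.INTER_CUBIC))
to([.611,.287,.030],49)
E
```

```text
[0.61243296 0.2841976  0.008     ] [0.61257513 0.28422753 0.042     ]
t 2.4 pos [0.6087 0.2946 0.2008] F [ 0.3 -0.7 -0.2] open 1.0 cmd [-0.0044  0.0067  0.1708] [-0.01 -0.01  0.87]
```

View pics/w2z.png

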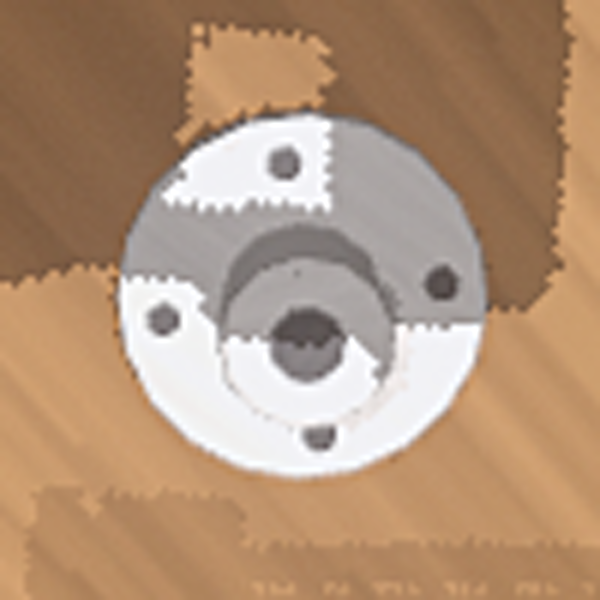

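Request:
carry_out:
  commands:
    - [-0.0055,0.0097,0.05,0,0,0.9]
    - [-0.0055,0.0097,0.1,0,0,0.9]
    - [-0.0055,0.0097,0.13,0,0,0.9]
    - [-0.0055,0.0097,0.15,0,0,0.9]
    - [-0.0055,0.0097,0.165,0,0,0.9]
    - [-0.0055,0.0097,0.177,0,0,0.9]
    - [-0.0055,0.0097,0.185,0,0,0.9]
    - [-0.0055,0.0097,0.185,0,0,0.9]
    - [-0.0055,0.0097,0.185,0,0,0.9]

```text
clock: 3.3
tool_pos: [0.6131, 0.2847, 0.0165]
eef_rot: [0.91, 0.414, 0.001, -0.0]
contact_force: [0.6, -0.7, -0.1]
opening: 1.002
```

```bash
python3 - <<'E'
from h import *
to([.6125,.2842,.015],49)
E
```

```text
t 3.3 pos [0.6131 0.2847 0.0165] F [ 0.6 -0.7 -0.1] open 1.002 cmd [-0.0007 -0.0001  0.0015] [ 0.03 -0.08 -0.03]
```

Good. Close the fingers.

Request:
carry_out:
  commands:
    - [0,0,0,0,0,0]
    - [0,0,0,0,0,0]
    - [0,0,0,0,0,0]
    - [0,0,0,0,0,0]
    - [0,0,0,0,0,0]
    - [0,0,0,0,0,0]
    - [0,0,0,0,0,0]
    - [0,0,0,0,0,0]
    - [0,0,0,0,0,0]
    - [0,0,0,0,0,0]
  fingers: 255
  grip_force: 30

```text
clock: 4.3
tool_pos: [0.6124, 0.2845, 0.0157]
eef_rot: [0.91, 0.414, -0.0, -0.0]
contact_force: [-0.1, -0.1, -0.6]
opening: 0.31
```

Request:
carry_out:
  commands:
    - [0,0,-0.03,0,0,0]
    - [0,0,-0.07,0,0,0]
    - [0,0,-0.11,0,0,0]
    - [0,0,-0.125,0,0,0]
    - [0,0,-0.125,0,0,0]
    - [0,0,-0.125,0,0,0]

```text
clock: 4.9
tool_pos: [0.6112, 0.2842, 0.1392]
eef_rot: [0.91, 0.414, -0.001, -0.0]
contact_force: [0.4, -0.3, -2.7]
opening: 0.307
```

```bash
python3 - <<'E'
from h import *
to([.577-.0361,.049-.0415,.14],49)
s,E=wsnap('w3.png')
E
```

```text
t 4.9 pos [0.6112 0.2842 0.1392] F [ 0.4 -0.3 -2.7] open 0.307 cmd [-0.255   0.1286 -0.0005] [-0.09  0.13 -0.02]
```

View pics/w3.png

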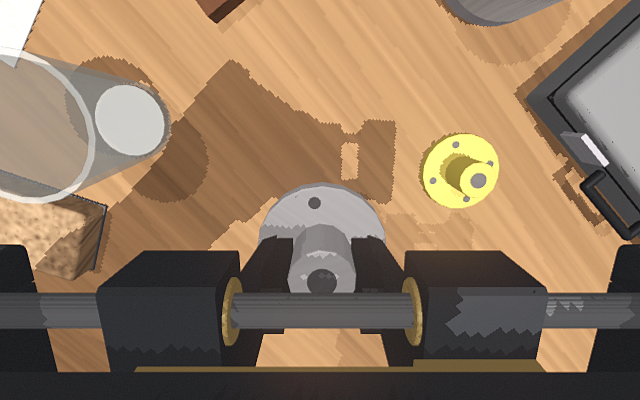

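The pulley is held by its hub and hanging level. Now to the tray.

Request:
carry_out:
  commands:
    - [-0.04,0.02,0,0,0,0]
    - [-0.083,0.042,0,0,0,0]
    - [-0.126,0.064,0,0,0,0]
    - [-0.17,0.086,0,0,0,0]
    - [-0.213,0.107,0,0,0,0]
    - [-0.24,0.121,0,0,0,0]
    - [-0.255,0.129,0,0,0,0]
    - [-0.255,0.129,0,0,0,0]
    - [-0.255,0.129,0,0,0,0]
    - [-0.255,0.129,0,0,0,0]

```text
clock: 5.95
tool_pos: [0.5424, 0.0096, 0.1399]
eef_rot: [0.91, 0.416, -0.0, -0.001]
contact_force: [-0.0, -0.1, -1.2]
opening: 0.307
```

```bash
python3 - <<'E'
from h import *
to([.577-.0361,.049-.0415,.14],49)
s,E=wsnap('w4.png')
for l in ['tray','first_pulley']:
    for d in r.spot_point(s,l): print(l,d)
s2=dict(s);s2['extrinsics']=E
im=s['img'].copy()
c,sn=np.cos(np.radians(49)),np.sin(np.radians(49))
for cen,col in (((.577,.049),(0,0,255)),):
  for hx,hy,z in ((46,97,.016),(40,91,.006)):
    q=[]
    for a,b in ((1,1),(1,-1),(-1,-1),(-1,1)):
        u=b*hy/1e3;v=a*hx/1e3
        q.append(proj(s2,[cen[0]+c*u-sn*v,cen[1]+sn*u+c*v,z]))
    cv2.polylines(im,[np.int32(q)],True,col,1)
cv2.imwrite('pics/w4o.png',im)
E
```

```text
t 5.95 pos [0.5424 0.0096 0.1399] F [-0.  -0.1 -1.2] open 0.307 cmd [-0.0025  0.0002 -0.0001] [-0.09 -0.02  0.13]
tray {'xyz': [0.34, 0.0761, -0.0001], 'p': 0.87}
tray {'xyz': [0.5748, 0.047, -0.001], 'p': 0.6}
first_pulley {'xyz': [0.6117, 0.0927, 0.0086], 'p': 0.8}
```

View pics/w4o.png

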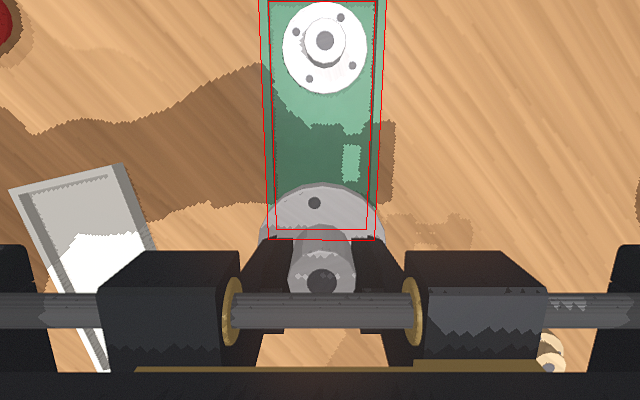

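```bash
python3 - <<'E'
import cv2
im=cv2.imread('pics/w4o.png')[0:250,230:410];cv2.imwrite('pics/w4z.png',cv2.resize(im,None,fx=2.4*1.0,fy=2.4,interpolation=cv2.INTER_CUBIC))
E
```

```text
(no output)
```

View pics/w4z.png

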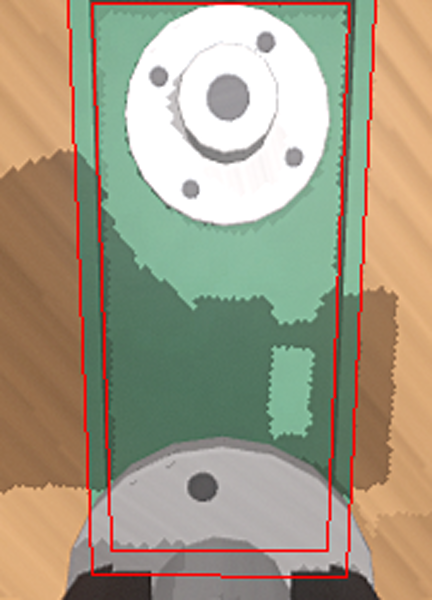

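The overlay matches the tray edges to about 1 mm. The first pulley is at (325,48) in the wrist picture. Lowering now.

Request:
carry_out:
  commands:
    - [-0.0025,0,0.03,0,0,0.1]
    - [-0.0025,0,0.06,0,0,0.1]
    - [-0.0025,0,0.085,0,0,0.1]
    - [-0.0025,0,0.1,0,0,0.1]
    - [-0.0025,0,0.108,0,0,0.1]
    - [-0.0025,0,0.113,0,0,0.1]
    - [-0.0025,0,0.116,0,0,0.1]
    - [-0.0025,0,0.1165,0,0,0.1]
    - [-0.0025,0,0.1165,0,0,0.1]

```text
clock: 7.0
tool_pos: [0.5411, 0.0055, 0.0248]
eef_rot: [0.91, 0.414, 0.001, 0.0]
contact_force: [0.9, -0.3, -2.4]
opening: 0.31
```

```bash
python3 - <<'E'
from h import *
to([.577-.0361,.049-.0415,.0217],49)
s,E=wsnap('w5.png')
t=snap('top','t5.png'); im=cv2.resize(t['img'][100:220,220:380],None,fx=5,fy=5,interpolation=cv2.INTER_CUBIC);cv2.imwrite('pics/t5z.png',im)
E
```

```text
t 7.0 pos [0.5411 0.0055 0.0248] F [ 0.9 -0.3 -2.4] open 0.31 cmd [ 0.0013 -0.0015  0.0031] [ 0.04 -0.05 -0.13]
```

View pics/w5.png

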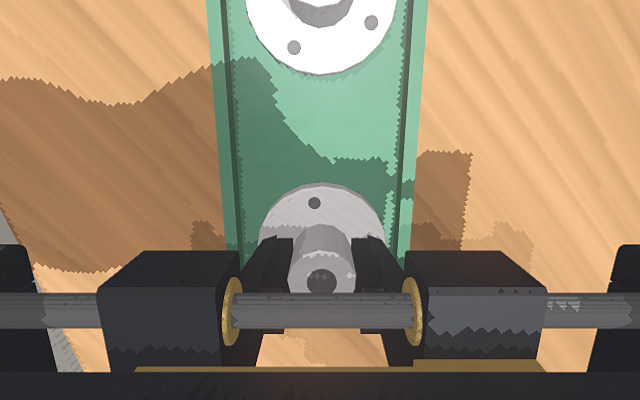

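Inside the walls, with a gap of about 46 mm between the flanges, which is what I want. Lower the last 2.5 mm and release.

Request:
carry_out:
  commands:
    - [0.001,-0.001,0.002,0,0,0]
    - [0.001,-0.001,0.0028,0,0,0]
    - [0.001,-0.001,0.0028,0,0,0]

```text
clock: 7.4
tool_pos: [0.5407, 0.0073, 0.0216]
eef_rot: [0.91, 0.414, 0.0, -0.0]
contact_force: [0.1, 1.1, 1.3]
opening: 0.314
```

Request:
carry_out:
  commands:
    - [0,0,0,0,0,0]
    - [0,0,0,0,0,0]
    - [0,0,0,0,0,0]
    - [0,0,0,0,0,0]
    - [0,0,0,0,0,0]
    - [0,0,0,0,0,0]
    - [0,0,-0.03,0,0,0]
    - [0,0,-0.07,0,0,0]
    - [0,0,-0.12,0,0,0]
    - [0,0,-0.16,0,0,0]
    - [0,0,-0.17,0,0,0]
    - [0,0,-0.17,0,0,0]
  fingers: 0

```text
clock: 8.6
tool_pos: [0.5415, 0.007, 0.1928]
eef_rot: [0.91, 0.414, 0.002, 0.001]
contact_force: [0.3, 0.4, -0.1]
opening: 0.999
```

```bash
python3 - <<'E'
from h import *
to([.431,-.257,.2],49)
s,E=wsnap('w6.png')
for l in ['tray','first_pulley','hub_up_pulley']:
    for d in r.spot_point(s,l): print(l,d)
t=snap('top','t6.png'); im=cv2.resize(t['img'][100:220,220:380],None,fx=5,fy=5,interpolation=cv2.INTER_CUBIC);cv2.imwrite('pics/t6z.png',im)
E
```

```text
t 8.6 pos [0.5415 0.007  0.1928] F [ 0.3  0.4 -0.1] open 0.999 cmd [-0.2715  0.0904 -0.0077] [ 0.14 -0.15 -0.13]
tray {'xyz': [0.3376, 0.0773, -0.0006], 'p': 0.87}
tray {'xyz': [0.5766, 0.051, -0.0034], 'p': 0.65}
first_pulley {'xyz': [0.6105, 0.0918, 0.0083], 'p': 0.71}
hub_up_pulley {'xyz': [0.5387, 0.0081, 0.0039], 'p': 0.62}
```

View pics/w6.png

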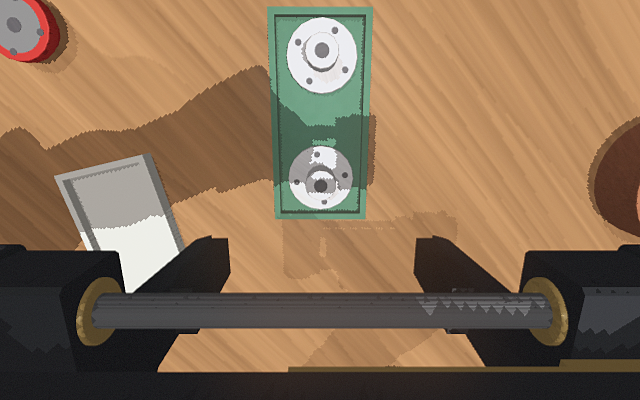

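Both hub-up pulleys stand flat in the tray: first at about (321,55), second at (321,177). Measuring both.

```bash
python3 - <<'E'
from h import *
im=cv2.imread('pics/w6.png')[0:230,250:390];cv2.imwrite('pics/w6z.png',cv2.resize(im,None,fx=2.6,fy=2.6*1.0,interpolation=cv2.INTER_CUBIC))
E
```

```text
(no output)
```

View pics/w6z.png

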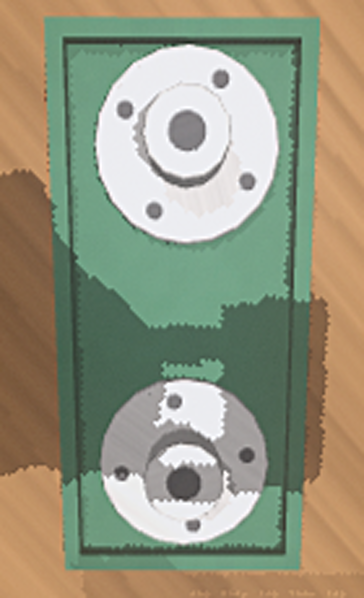

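```bash
python3 - <<'E'
from h import *
st=r.get_state(); s=r.snapshot('wrist'); T=np.eye(4);T[:3,:3]=R.from_quat(st['eef_rot']).as_matrix();T[:3,3]=st['tool_pos'];E=T@s['tool_from_camera']
f=lambda p,z: ray(s,(p[0]/2.6+250-.3,p[1]/2.6-.3),z,E)[:2]
a=f((186.5,143),.0155);b=f((184.5,461.5),.0155);a2=f((188,131),.048);b2=f((185,482),.048)
c=[f(p,.016) for p in ((46,17),(320,18),(301,569),(66,569))]
print(a,a2,b,b2,np.linalg.norm(a-b),np.array(c).round(4)); m=np.mean(c,0)
l=(c[0]+c[1]-c[2]-c[3])/2; w=(c[0]+c[3]-c[1]-c[2])/2;print('c',m,np.linalg.norm(l),np.linalg.norm(w),np.degrees(np.arctan2(l[1],l[0])))
u=l/np.linalg.norm(l);v=np.array([-u[1],u[0]])
for p in (a,b,a2,b2): print((p-m)@u,(p-m)@v)
print('mid',(a+b)/2,(a2+b2)/2)
E
```

```text
[0.61266908 0.09116827] [0.612465   0.09004882] [0.5388635  0.00782352] [0.53895864 0.00737807] 0.1113265962892957 [[ 0.6031  0.1507]
 [ 0.671   0.0909]
 [ 0.545  -0.0541]
 [ 0.476   0.0061]]
c [0.57375626 0.04841188] 0.19230262322396083 0.09104591366379626 48.85587490978502
0.057800896986519024 -0.0011717731769977512
-0.053523222081614766 -0.00042910564451894277
0.056823610399722634 -0.0017546370740012971
-0.053796073909760246 -0.000793832672826822
mid [0.57576629 0.04949589] [0.57571182 0.04871345]
```

Request:
carry_out:
  commands:
    - [-0.035,0.012,0,0,0,0]
    - [-0.08,0.027,0,0,0,0]
    - [-0.125,0.042,0,0,0,0]
    - [-0.17,0.057,0,0,0,0]
    - [-0.215,0.072,0,0,0,0]
    - [-0.25,0.083,0,0,0,0]
    - [-0.271,0.09,0,0,0,0]
    - [-0.271,0.09,0,0,0,0]
    - [-0.271,0.09,0,0,0,0]
    - [-0.271,0.09,0,0,0,0]

```text
clock: 9.9
tool_pos: [0.4308, -0.2546, 0.1909]
eef_rot: [0.91, 0.415, 0.0, -0.001]
contact_force: [0.6, -0.5, 0.6]
opening: 0.996
```

```bash
python3 - <<'E'
from h import *
to([.431,-.257,.2],48.9)
s,E=wsnap('w7.png')
for d in r.spot_point(s,'hub_down_pulley'): print(d)
s2=dict(s);s2['extrinsics']=E
p=proj(s2,[.431,-.257,.042]).astype(int);print(p)
im=s['img'][max(0,p[1]-60):p[1]+60,p[0]-60:p[0]+60];print(max(0,p[1]-60),p[0]-60)
cv2.imwrite('pics/w7z.png',cv2.resize(im,None,fx=5,fy=5,interpolation=cv2.INTER_CUBIC))
E
```

```text
t 9.9 pos [ 0.4308 -0.2546  0.1909] F [ 0.6 -0.5  0.6] open 0.996 cmd [-0.0017  0.0017 -0.0091] [-0.08 -0.05  0.12]
{'xyz': [0.4288, -0.2556, 0.0007], 'p': 0.64}
[323 185]
125 263
```

View pics/w7z.png

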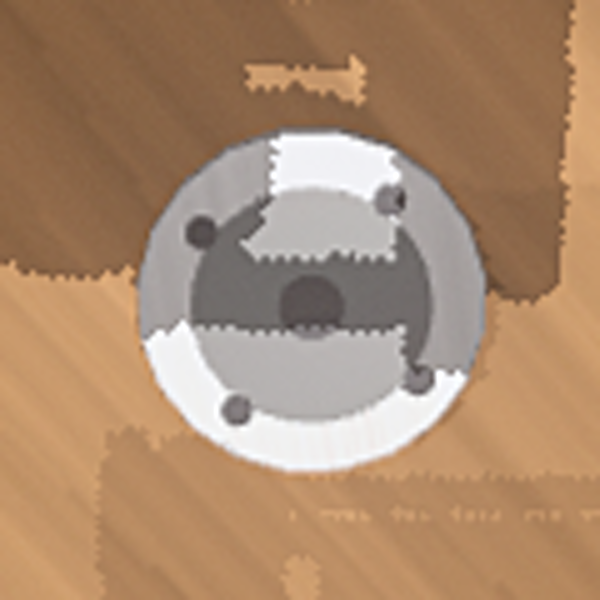

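View pics/w7.png

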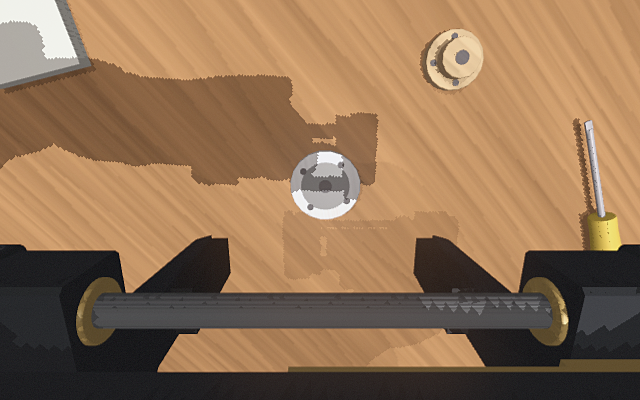

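The bare hub-down pulley is at (325,185) and the wooden one at (452,60), well away.

```bash
python3 - <<'E'
from h import *
s,E=wsnap('w8.png'); p=ray(s,(325.2,184.7),.042,E);print(p); p[2]=.019
to(p,48.9)
E
```

```text
[ 0.43294477 -0.25766769  0.042     ]
t 10.05 pos [ 0.4308 -0.255   0.1912] F [-0.4 -0.1  0.6] open 1.003 cmd [-0.0008  0.0035  0.1722] [-0.03 -0.03  0.12]
```

Request:
carry_out:
  commands:
    - [-0.001,0.0035,0.04,0,0,0]
    - [-0.001,0.0035,0.085,0,0,0]
    - [-0.001,0.0035,0.115,0,0,0]
    - [-0.001,0.0035,0.135,0,0,0]
    - [-0.001,0.0035,0.15,0,0,0]
    - [-0.001,0.0035,0.162,0,0,0]
    - [-0.001,0.0035,0.17,0,0,0]
    - [-0.001,0.0035,0.172,0,0,0]
    - [-0.001,0.0035,0.172,0,0,0]
    - [-0.001,0.0035,0.172,0,0,0]

```text
clock: 11.05
tool_pos: [0.4325, -0.2596, 0.02]
eef_rot: [0.91, 0.414, 0.0, 0.0]
contact_force: [-0.3, 0.0, 0.4]
opening: 1.001
```

Request:
carry_out:
  commands:
    - [0,0,0,0,0,0]
    - [0,0,0,0,0,0]
    - [0,0,0,0,0,0]
    - [0,0,0,0,0,0]
    - [0,0,0,0,0,0]
    - [0,0,0,0,0,0]
    - [0,0,0,0,0,0]
    - [0,0,0,0,0,0]
  fingers: 255
  grip_force: 30

```text
clock: 11.85
tool_pos: [0.4317, -0.2592, 0.0196]
eef_rot: [0.91, 0.414, -0.0, -0.0]
contact_force: [-1.9, 1.5, 5.3]
opening: 0.713
```

```bash
python3 - <<'E'
from h import *
to([.5757,.0490,.15],48.9)
s,E=wsnap('w9.png')
E
```

```text
t 11.85 pos [ 0.4317 -0.2592  0.0196] F [-1.9  1.5  5.3] open 0.713 cmd [ 0.3268 -0.0944 -0.1303] [-0.05 -0.   -0.03]
```

View pics/w9.png

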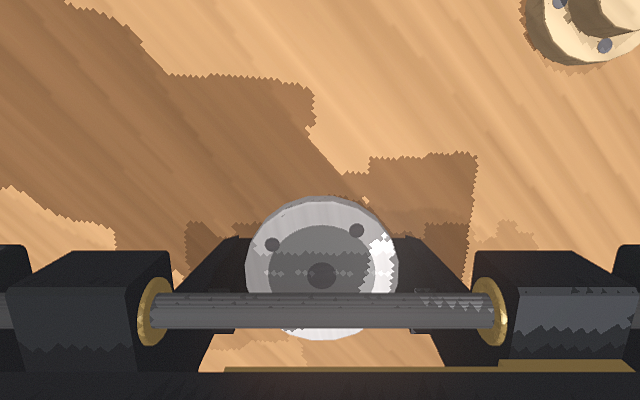

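Request:
carry_out:
  commands:
    - [0,0,-0.02,0,0,0]
    - [0,0,-0.05,0,0,0]
    - [0,0,-0.09,0,0,0]
    - [0,0,-0.12,0,0,0]
    - [0,0,-0.13,0,0,0]
    - [0,0,-0.13,0,0,0]
    - [0,0,-0.13,0,0,0]
  grip_force: 40

```text
clock: 12.6
tool_pos: [0.4316, -0.259, 0.1482]
eef_rot: [0.91, 0.414, -0.0, -0.001]
contact_force: [0.4, 1.0, -1.6]
opening: 0.707
```

```bash
python3 - <<'E'
from h import *
to([.5757,.0490,.15],48.9)
s,E=wsnap('w10.png')
st=r.get_state()
p=ray(s,(321,275),st['tool_pos'][2]+.0224,E); print(p-st['tool_pos'],R.from_quat(st['eef_rot']).inv().apply(p-st['tool_pos']))
E
```

```text
t 12.6 pos [ 0.4316 -0.259   0.1482] F [ 0.4  1.  -1.6] open 0.707 cmd [ 0.3268 -0.094  -0.0017] [-0.1   0.02 -0.02]
[ 0.00059365 -0.00014636  0.0224    ] [ 0.00026852  0.00048136 -0.02240156]
```

View pics/w10.png

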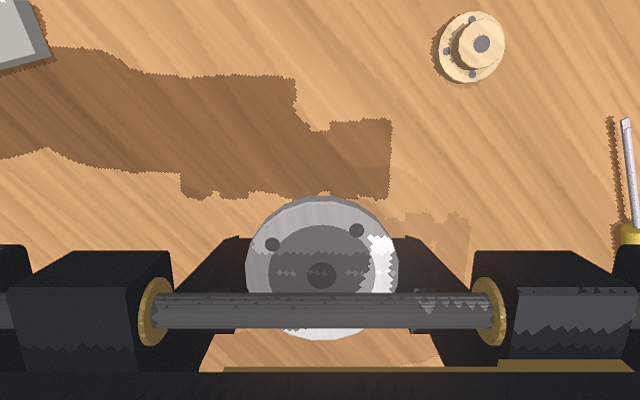

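Held level, hub down. Over to the tray.

Request:
carry_out:
  commands:
    - [0.035,-0.01,0,0,0,0]
    - [0.075,-0.022,0,0,0,0]
    - [0.12,-0.035,0,0,0,0]
    - [0.165,-0.047,0,0,0,0]
    - [0.21,-0.06,0,0,0,0]
    - [0.255,-0.073,0,0,0,0]
    - [0.295,-0.085,0,0,0,0]
    - [0.318,-0.092,0,0,0,0]
    - [0.3265,-0.094,0,0,0,0]
    - [0.3265,-0.094,0,0,0,0]
    - [0.3265,-0.094,0,0,0,0]
    - [0.3265,-0.094,0,0,0,0]

```text
clock: 13.85
tool_pos: [0.5752, 0.0455, 0.1492]
eef_rot: [0.911, 0.412, -0.001, 0.0]
contact_force: [-0.3, -0.7, -2.2]
opening: 0.706
```

```bash
python3 - <<'E'
from h import *
to([.5757,.0490,.06],48.9)
E
```

```text
t 13.85 pos [0.5752 0.0455 0.1492] F [-0.3 -0.7 -2.2] open 0.706 cmd [ 0.0031 -0.0019  0.0892] [-0.    0.11 -0.24]
```

Request:
carry_out:
  commands:
    - [0.003,-0.002,0.02,0,0,-0.2]
    - [0.003,-0.002,0.05,0,0,-0.2]
    - [0.003,-0.002,0.075,0,0,-0.2]
    - [0.003,-0.002,0.085,0,0,-0.2]
    - [0.003,-0.002,0.089,0,0,-0.2]
    - [0.003,-0.002,0.089,0,0,-0.2]
    - [0.003,-0.002,0.089,0,0,-0.2]

```text
clock: 14.55
tool_pos: [0.5774, 0.0515, 0.0615]
eef_rot: [0.91, 0.415, 0.001, 0.0]
contact_force: [0.8, 1.0, -1.0]
opening: 0.705
```

```bash
python3 - <<'E'
from h import *
to([.5757,.0490,.0256],48.9)
s,E=wsnap('w11.png')
t=snap('scene','s11.png'); im=cv2.resize(t['img'][200:320,260:420],None,fx=5,fy=5,interpolation=cv2.INTER_CUBIC);cv2.imwrite('pics/s11z.png',im)
E
```

```text
t 14.55 pos [0.5774 0.0515 0.0615] F [ 0.8  1.  -1. ] open 0.705 cmd [-0.0031  0.0004  0.0359] [ 0.08 -0.08  0.14]
```

View pics/w11.png

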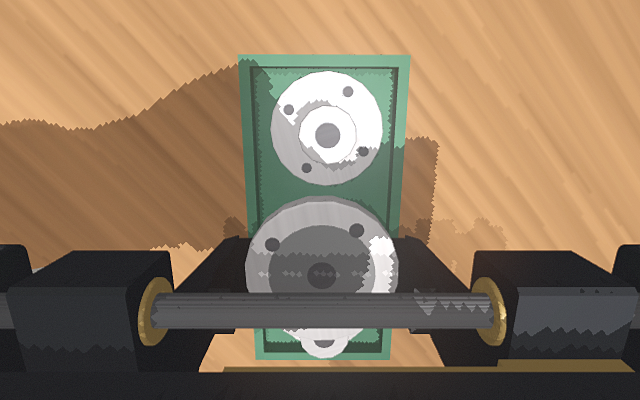

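View pics/s11z.png

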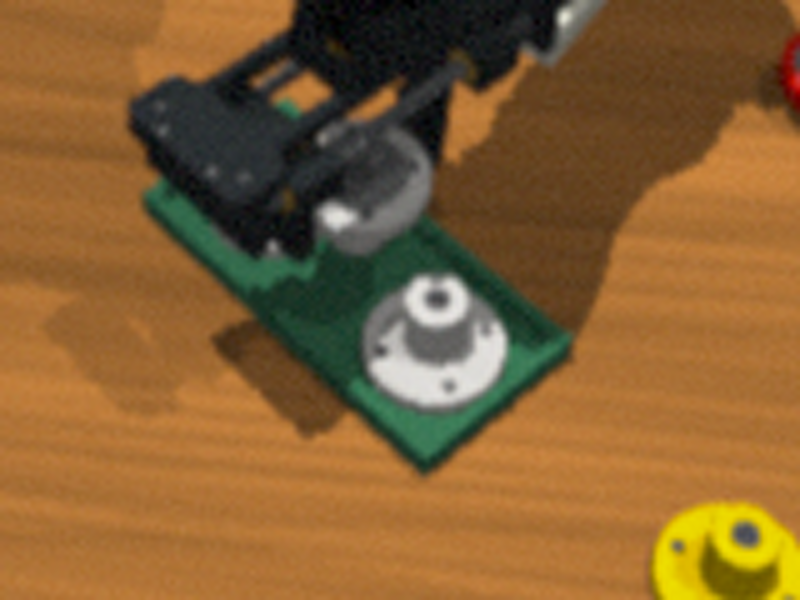

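Request:
carry_out:
  commands:
    - [-0.003,0,0.006,0,0,0]
    - [-0.003,0,0.013,0,0,0]
    - [-0.003,0,0.018,0,0,0]
    - [-0.003,0,0.018,0,0,0]
    - [-0.003,0,0.018,0,0,0]

```text
clock: 15.15
tool_pos: [0.5745, 0.0496, 0.0421]
eef_rot: [0.91, 0.415, -0.0, -0.0]
contact_force: [-0.3, -0.2, -1.2]
opening: 0.708
```

```bash
python3 - <<'E'
from h import *
to([.5757,.0490,.0256],48.9)
s,E=wsnap('w12.png'); Z=r.get_state()['tool_pos'][2]
s2=dict(s);s2['extrinsics']=E
im=s['img'][30:380,200:440];cv2.imwrite('pics/w12z.png',cv2.resize(im,None,fx=1.7,fy=1.7,interpolation=cv2.INTER_CUBIC))
E
```

```text
t 15.15 pos [0.5745 0.0496 0.0421] F [-0.3 -0.2 -1.2] open 0.708 cmd [0.0004 0.0013 0.0165] [-0.02  0.02  0.17]
```

View pics/w12z.png

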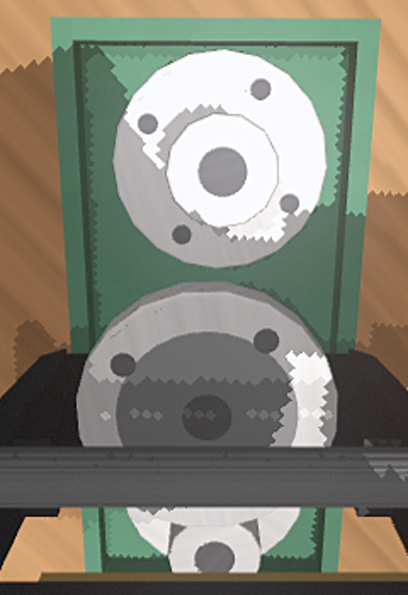

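Lined up in the gap, with both hubs clear. Lowering slowly and watching the force.

Request:
carry_out:
  commands:
    - [0.0005,0.001,0.004,0,0,0]
    - [0.0005,0.001,0.007,0,0,0]
    - [0.0005,0.001,0.01,0,0,0]
    - [0.0005,0.001,0.013,0,0,0]
    - [0.0005,0.001,0.015,0,0,0]
    - [0.0005,0.001,0.016,0,0,0]
    - [0.0005,0.001,0.016,0,0,0]

```text
clock: 15.9
tool_pos: [0.5756, 0.0493, 0.0262]
eef_rot: [0.91, 0.415, -0.0, -0.0]
contact_force: [0.8, -0.4, -1.2]
opening: 0.703
```

```bash
python3 - <<'E'
from h import *
to([.5757,.0490,.0256],48.9)
s,E=wsnap('w13.png')
E
```

```text
t 15.9 pos [0.5756 0.0493 0.0262] F [ 0.8 -0.4 -1.2] open 0.703 cmd [-0.0001  0.0003  0.0006] [-0.01  0.01  0.16]
```

View pics/w13.png

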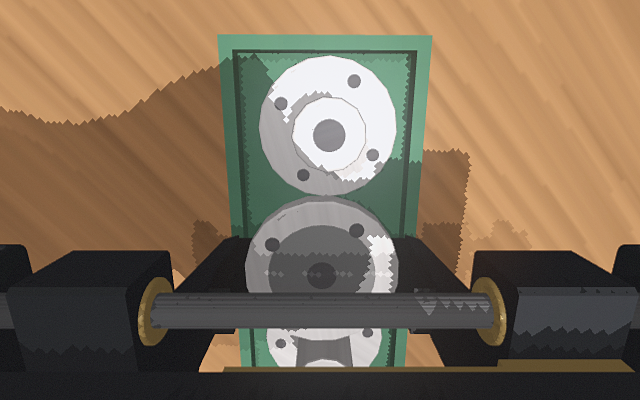

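Request:
carry_out:
  commands:
    - [0,0,0.0008,0,0,0]
    - [0,0,0.0008,0,0,0]
    - [0,0,0.0008,0,0,0]

```text
clock: 16.25
tool_pos: [0.5758, 0.0493, 0.0257]
eef_rot: [0.91, 0.415, 0.0, 0.0]
contact_force: [0.7, 0.0, -1.5]
opening: 0.707
```

Request:
carry_out:
  commands:
    - [0,0,0,0,0,0]
    - [0,0,0,0,0,0]
    - [0,0,0,0,0,0]
    - [0,0,0,0,0,0]
    - [0,0,0,0,0,0]
    - [0,0,-0.02,0,0,0]
    - [0,0,-0.05,0,0,0]
    - [0,0,-0.09,0,0,0]
    - [0,0,-0.13,0,0,0]
    - [0,0,-0.17,0,0,0]
    - [-0.03,0,-0.18,0,0,0]
    - [-0.05,0,-0.18,0,0,0]
  fingers: 0

```text
clock: 17.45
tool_pos: [0.5434, 0.0105, 0.2079]
eef_rot: [0.91, 0.415, 0.002, 0.001]
contact_force: [0.7, -0.2, 0.1]
opening: 0.997
```

Request:
carry_out:
  commands:
    - [-0.01,0,0,0,0,0]
    - [-0.01,0,0,0,0,0]
    - [-0.01,0,0,0,0,0]

```text
clock: 17.75
tool_pos: [0.5368, 0.0048, 0.2053]
eef_rot: [0.91, 0.416, 0.0, -0.0]
contact_force: [-0.1, 0.7, -0.7]
opening: 0.997
```

```bash
python3 - <<'E'
from h import *
to([.5757,.0490,.0256],48.9)
s,E=wsnap('w14.png')
for l in ['first_pulley','hub_up_pulley','hub_down_pulley']:
    for d in r.spot_point(s,l): print(l,d)
s2=dict(s);s2['extrinsics']=E; im=s['img'].copy()
for (x,y),z,rad in (((.6126,.0906),.016,.032),((.6126,.0906),.048,.014),((.5389,.0076),.048,.014),((.5389,.0076),.016,.032),((.5757,.0490),.048,.032)):
    q=[proj(s2,[x+rad*np.cos(a),y+rad*np.sin(a),z]) for a in np.linspace(0,6.28,60)]
    cv2.polylines(im,[np.int32(np.array(q)*16)],True,(0,0,255),1,shift=4)
cv2.imwrite('pics/w14o.png',im)
t=snap('scene','s14.png'); im=cv2.resize(t['img'][200:320,260:420],None,fx=5,fy=5,interpolation=cv2.INTER_CUBIC);cv2.imwrite('pics/s14z.png',im)
E
```

```text
t 17.75 pos [0.5368 0.0048 0.2053] F [-0.1  0.7 -0.7] open 0.997 cmd [0.0587 0.0005 0.1797] [-0.03 -0.03  0.21]
first_pulley {'xyz': [0.6131, 0.0908, 0.0096], 'p': 0.94}
hub_up_pulley {'xyz': [0.5409, 0.0063, 0.0039], 'p': 0.9}
```

View pics/w14o.png

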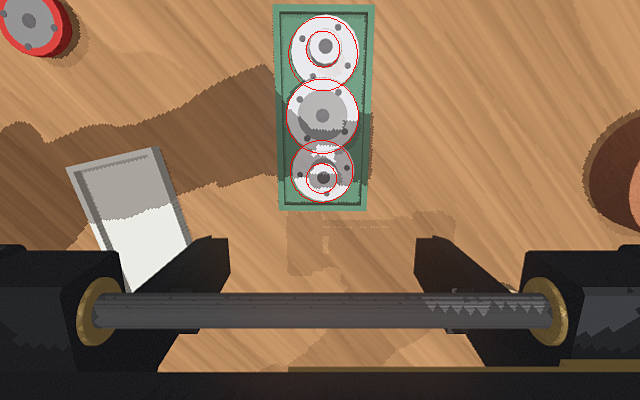

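View pics/s14z.png

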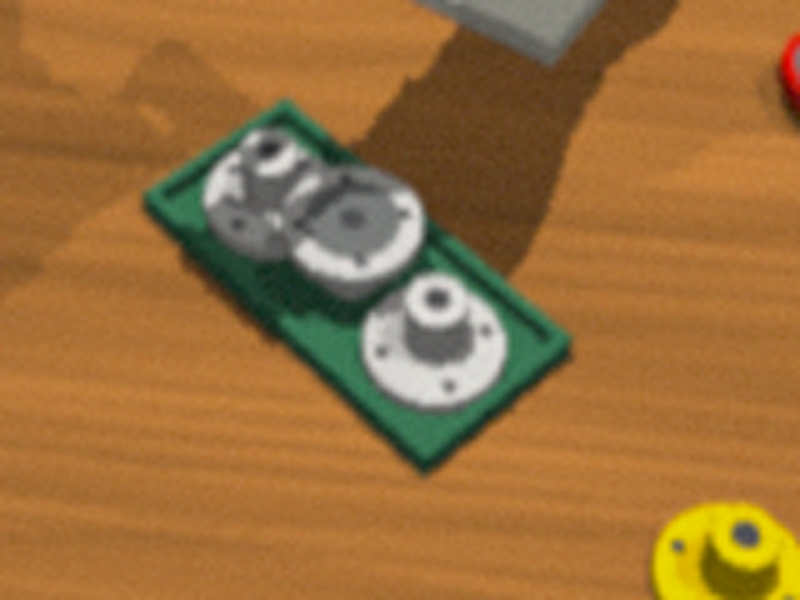

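The overlays predicted at floor height fit all three outlines: first at about (323,50), middle (322,115), third (323,173). The scene view shows them upright and level, with the arm clear. Handing in.

```bash
python3 -c "
from plant import r
print(r.finish_job(), r.get_state()['clock'])"
```

```text
the job is handed in; nothing more can be done
the job is handed in; nothing more can be done
```

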